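# Snap the ring-gauge tub shut

### The arm

A 6-joint arm with a two-finger parallel gripper is mounted at the origin on a cart in front of the work surface, level with it; the furniture and walls round the work are solid. World frame = base frame: x ahead of the robot, y to its left, z up, the work surface at z = 0. Lengths are in m, angles in rad, forces in N, time in s.
With the tool pointing down it reaches from about 0.275 to 1 m from the base axis. Payload 8.4 kg.
Tool frame: the origin (TCP) lies at the very end of the fingers, on their centre line; the grasp point (between the pads) lies 19 mm behind it; z points along the fingers, y is the line along which they close (so a half turn about z gives the same grasp; the last joint's range is limited). The gripper opens to 85 mm and grips with 20 to 120 N. Pads are 22 mm wide; open, the fingers measure 114 mm over their backs; the gripper's body (76 mm by 85 mm) begins 54 mm behind the grasp point. The pads swing forward as they close: fully open they stand 13 mm farther back than shut.
Start: joints at [-1.339, 0.353, 1.633, -0, 1.155, -0.002], TCP at [0.145, -0.608, 0.231] pointing down, gripper open.
Joint ranges: [-2.63, 2.63], [-0.92, 2.1], [0.06, 2.66], [-1.3, 4.44], [0, 2.69], [-3.02, 3.02]. Speed limits (rad/s): [2.22, 2.22, 2.79, 3.14, 3.14, 3.14].

### API

Orientations are given as a rotation vector (axis times angle).
In Python, from bench import get_obs, capture, camera_model, close_job gives the robot as it stands. The module is installed in compiled form; this text tells all that it offers.
- The arm moves only by the tool move_arm, never from a script. Its argument "plan" is a list of rows, each an object with "delta_rot": the turn, a rotation vector about the tool's x, y, z in rad, a list of three; "linear": the shift along the tool's x, y, z in cm, a list of three; "claw": the closure in counts, from 0 (fully open) to 255 (shut). A call has exactly 5 rows; each row shifts and turns the commanded pose from where the row before left it, along the tool's axes as they then stand; what a row does not reach is not made up. A row lasts 1/10 s, in which the tool goes at most 50 mm and 8.59 degrees, less where a joint would pass 70% of its speed; a pose out of reach is approached as far as the arm can. A call is refused whole if a number of a shift passes 5 or a number of a turn 0.15, either way. A call with a gripper value outside its range is refused whole. The fingers move at their own pace and stop on an object; "squeeze" is the grip in N (left out, the last holds). Time passes only in rows, so rows that do not move let the fingers close, or fill a call up. It gives the time, the measured TCP pose, the force, the opening and the grip force at its end, in the units of the state.
- get_obs(): the state, without advancing time (a new reading comes with each control period).
- capture(name): name is "side" or "top"; returns (picture, depth): 400x640x3 uint8, red, green, blue; 400x640 float32, m along the optical axis (not along the pixel's ray), 0 where there is no reading.
- camera_model(name): a dict with "vertical_fov" (degrees; the focal length in pixels is half the picture's height over the tangent of half this angle, whatever the lens; pixels are square), "cx", "cy" (the principal point, pixels), "xyz" and "attitude" of the camera in the world. Camera axes: x right, y down, z forward; pixel columns grow to the right and rows downward; lengths in m; the calibration is good to about 2 mm. A picture is of the moment at which its call begins. camera_model takes no time and is no camera call.
- close_job(): hands the job in; it is judged then, once.
The state is a dict: "t": time; "joint_positions": joint angles; "qvel": joint speeds; "joint_torque": joint torques, N m; "tool_pos": TCP position; "tool_rot": TCP orientation; "force": force on the tool from outside, world axes, zero at the start; "moment": the same for the moment, N m; "gripper_width": finger opening in m; "gripper_force": force on a finger pad.
Only numpy, scipy, OpenCV 4.12 (cv2) and the standard library are available. Lean on these libraries where they do the work, as an engineer would, in place of code of your own. Each camera call takes 0.05 s, during which the arm holds its last target. There are 200 camera calls.

### The job

The ring gauge is back in its round tub and the lid is on, but its snap tabs are still up. Press the tabs round the round tub's rim down one at a time until all three are fully home, leaving the tub standing on the plate. Do not touch the empty rectangular case beside it; its tabs stay up.

Things in the scene. Friction and masses are not known exactly. Their poses are not given: they have to be found in the camera images.
- tab_1_top (a point): One of three equal black snap tabs, 120 degrees apart round the lid of the round grey tub. Pad 20 mm (radial) x 26 mm (along the rim), its centre 52 mm from the tub's axis. This point: centre of the pad's top face, 55 mm above the plate while the tab is up, 45 mm when home (then 5 mm above the lid). x points outward from the tub's axis, z up.
- tab_2_top (a point): The second tab, as the first. A tab slides straight down 10 mm under a steady 5 N or so, against a hard stop when home. It does not spring back: it stays as deep as it was pushed, so it has to be pushed all the way.
- tab_3_top (a point): The third tab, as the first. The tub that carries the tabs is round, 114 mm across, with a clear lid whose top is 40 mm above the plate and a steel ring seen inside; it is loose, weighs about 0.9 kg and stands on the plate.
- flat_case: The empty rectangular grey case with a clear lid, 84 x 116 mm (122 mm over its two tabs), 40 mm to the lid top and 55 mm to the tops of its two raised tabs, one at each short end. Loose, not to be touched. Origin at the centre of its underside, x across its 84 mm width, y along its length, z up.

How it is judged:
By the outcome, as a careful person would: the job done as asked, in the order asked, and still so for the second after the job is handed in, with the robot touching nothing.
It also fails if it takes over 38 s, if anything falls off the work surface, if the arm or the gripper's body presses on something with over 40 N, if the wrist force passes 120 N, or if a joint passes its speed limit or range.

## Working session

There is one attempt and no reset: what is moved stays moved. The work goes in short steps, Python scripts to look and compute and a tool call to move; the robot and the scene stay as the last step left them, time stands still between calls to the robot, and variables do not carry over. Pictures are saved under pics/ and viewed, at most 10 in all, crops included, and the job is handed in when it is done.

Besides the shell and the picture viewer there is one more tool, called after "Request:" as name(argument=value, ...), one argument or row to a line, values as JSON. move_arm: Moves the arm, as the interface text tells. Its arguments: {"type":"object","properties":{"plan":{"type":"array","items":{"type":"object","properties":{"delta_rot":{"type":"array","items":{"type":"number"}},"linear":{"type":"array","items":{"type":"number"}},"claw":{"type":"number"}}}},"squeeze":{"type":"number"}},"required":["plan"]}

```bash
mkdir -p pics; python3 - <<'E'
from bench import *
import cv2,numpy as np
for n in("top","side"):
    p,d=capture(n); cv2.imwrite(f"pics/{n}0.png",p[:,:,::-1]); np.save(n+"0.npy",d); print(n,camera_model(n))
o=get_obs();print(o)
E
```

```text
top {'vertical_fov': 57.28357642394846, 'cx': 317.4042150117172, 'cy': 193.30784236711716, 'xyz': array([ 5.16687387e-01, -5.74214362e-04,  9.11941377e-01]), 'attitude': array([-2.19674196,  2.2129126 , -0.09821138])}
side {'vertical_fov': 53.387887499677106, 'cx': 318.39953016784864, 'cy': 205.51836481807248, 'xyz': array([ 1.00345151, -0.55828144,  0.53156964]), 'attitude': array([-2.04557716, -0.70376594,  0.35844094])}
{'t': 0.1, 'joint_positions': array([-1.33938234e+00,  3.53612754e-01,  1.63405438e+00,  2.18444104e-06,
        1.15516989e+00, -2.38055827e-03]), 'qvel': array([ 0.00055705, -0.00127903, -0.00175954,  0.00076494, -0.00039129,
        0.00037828]), 'joint_torque': array([-1.13435788e-03, -6.06356120e+01, -3.42819858e+01,  9.11048619e-05,
        3.97905489e-03,  1.93239873e-05]), 'tool_pos': array([ 0.14471112, -0.6075885 ,  0.2306179 ]), 'tool_rot': array([-3.11892435e+00, -3.66262206e-01,  2.20145647e-04]), 'force': array([-1.34200295,  0.39441218, -0.22676463]), 'moment': array([ 0.01983348, -0.04784477,  0.00385931]), 'gripper_force': 0.0, 'gripper_width': 0.08556675263492967}
```

View pics/top0.png

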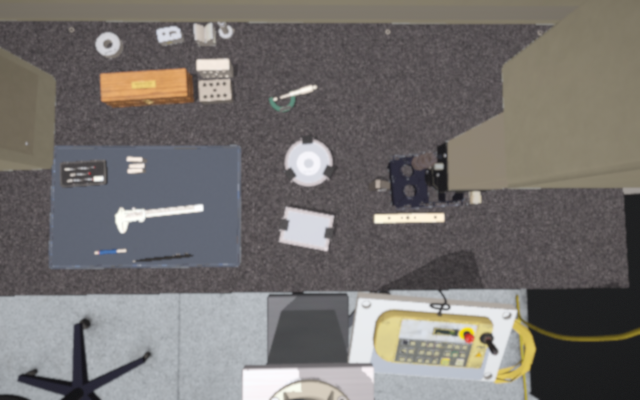

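View pics/side0.png

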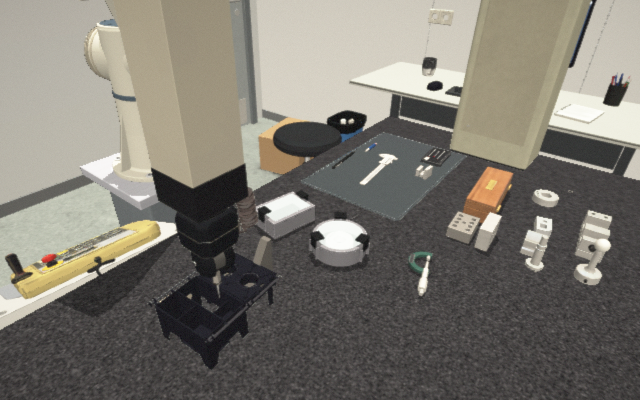

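The top view shows the round tub at about (309,162), with tabs near (307,139), (290,181) and (328,181). The case is at about (306,229). A black holder and an overhanging beige column stand to the right, around (400–560, 100–200). Next I'll measure all of these.

```bash
cat > h.py <<'E'
import numpy as np,cv2
from bench import *
from scipy.spatial.transform import Rotation as R
def cloud(n,d):
    m=camera_model(n); f=200/np.tan(np.radians(m["vertical_fov"]/2))
    v,u=np.mgrid[0:400,0:640]
    P=np.stack([(u-m["cx"])/f*d,(v-m["cy"])/f*d,d],-1)
    return P@R.from_rotvec(m["attitude"]).as_matrix().T+m["xyz"]
def proj(n,p):
    m=camera_model(n); f=200/np.tan(np.radians(m["vertical_fov"]/2))
    q=(np.asarray(p)-m["xyz"])@R.from_rotvec(m["attitude"]).as_matrix()
    return q[...,:2]/q[...,2:]*f+[m["cx"],m["cy"]]
E
python3 - <<'E'
from h import *
d=np.load("top0.npy");W=cloud("top",d);p=cv2.imread("pics/top0.png");g=p.max(2)
print("TCP px",proj("top",get_obs()["tool_pos"]),proj("side",get_obs()["tool_pos"]))
# table height
print("plate z",np.median(W[200:280,345:370,2]))
# raised dark points near tub & case
reg=np.zeros(g.shape,bool);reg[125:260,265:345]=True
m=reg&(W[...,2]>.03)&(d>0)
for nm,mm in(("tub",m&(np.mgrid[0:400,0:640][0]<197)),("case",m&(np.mgrid[0:400,0:640][0]>=200))):
    Q=W[mm];print(nm,mm.sum(),Q.min(0),Q.max(0),np.median(Q,0))
    dk=(mm&(g<80)).astype(np.uint8)
    n,l,s,c=cv2.connectedComponentsWithStats(dk)
    for i in range(1,n):
        if s[i,4]>8:
            q=W[l==i];print(c[i],s[i,4],q.mean(0),np.median(q[:,2]))
# obstacle map from both
S=cloud("side",np.load("side0.npy"));
A=np.concatenate([W[d>0],S[np.load("side0.npy")>0]])
print("max z on grid; rows x .1...9, cols y .5..-.7 step .1")
for x in np.arange(.1,1.05,.1):
    r=[]
    for y in np.arange(.5,-.75,-.1):
        k=(abs(A[:,0]-x)<.05)&(abs(A[:,1]-y)<.05); r.append(f"{A[k,2].max():5.2f}" if k.any() else "  -  ")
    print(f"{x:.1f}",*r)
cv2.imwrite("pics/crop.png",cv2.resize(p[125:260,265:345],None,fx=4,fy=4,interpolation=cv2.INTER_CUBIC))
E
```

```text
TCP px [637.4546118  414.73667401] [-191.21265582  192.057493  ]
plate z 0.0001715320246847285
tub 1860 [ 0.5872424  -0.06551099  0.0310149 ] [0.70487221 0.05249368 0.06010128] [ 0.64230899 -0.00432274  0.0405336 ]
[307.   138.25] 52 [ 0.69870927 -0.00212315  0.05502852] 0.0548016004277177
[329.52830189 171.        ] 53 [ 0.62054258 -0.05465383  0.05541067] 0.05544020540753336
[288.76470588 173.58823529] 34 [0.61488842 0.04119733 0.05538568] 0.055069412085845926
case 1800 [ 0.43445935 -0.0628758   0.03428146] [0.53694975 0.06554553 0.05842062] [0.48489612 0.00152248 0.04066611]
max z on grid; rows x .1...9, cols y .5..-.7 step .1
0.1 -0.81 -0.80 -0.81  0.01  0.04  0.03  0.44  0.01 -0.04 -0.04 -0.04 -0.81 -0.81
0.2 -0.81 -0.81 -0.81 -0.71 -0.00  0.25  0.00 -0.00  0.00  0.04  0.04 -0.81 -0.81
0.3  0.00  0.01  0.01  0.01  0.00  0.01  0.01  0.01  0.01  0.01  0.00  0.01  0.00
0.4  0.01  0.01  0.01  0.01  0.01  0.05  0.04  0.01  0.01  0.01  0.01  0.01  0.01
0.5  0.01  0.02  0.01  0.01  0.06  0.06  0.06  0.72  0.64  0.08  0.01  0.01  0.01
0.6  0.02  0.03  0.01  0.01  0.06  0.06  0.06  0.72  0.49  0.07  0.00  0.00  0.00
0.7  0.01  0.04  0.01  0.68  0.68  0.68  0.68  0.69  0.08  0.08   -     -     -  
0.8  0.06  0.06  0.06  0.03  0.02  0.02  0.01  0.01  0.01  0.00  0.00   -     -  
0.9  0.05  0.06  0.06  0.05  0.00  0.01  0.01  0.00  0.01  0.00  0.00  0.00   -  
1.0  0.02  0.05  0.05  0.07  0.00  0.00  0.00  0.01  0.00  0.00  0.01  0.01   -
```

View pics/crop.png

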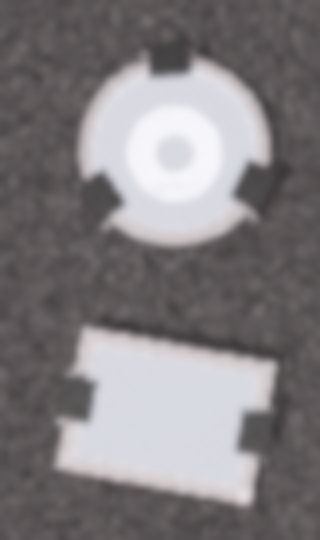

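The crop shows the tub's three tabs (up-image, lower left, lower right), and the case with one tab at each end. Before moving, I'll fit the tab angle and map the tall obstacles.

```bash
python3 - <<'E'
from h import *
from scipy.optimize import least_squares
d=np.load("top0.npy");W=cloud("top",d);p=cv2.imread("pics/top0.png");g=p.max(2)
ds=np.load("side0.npy");S=cloud("side",ds)
v,u=np.mgrid[0:400,0:640]
for n,A,D in(("top",W,d),("side",S,ds)):
    k=(D>0)&(A[...,2]>.12)&(A[...,0]>.15)&(A[...,0]<1.1)&(abs(A[...,1])<.8)
    nn,l,s,c=cv2.connectedComponentsWithStats(k.astype(np.uint8))
    for i in range(1,nn):
        if s[i,4]>30:
            q=A[l==i];print(n,s[i],np.percentile(q,[1,99],axis=0).round(3).tolist())
            for z0 in np.arange(.12,.9,.1):
                w=q[(q[:,2]>=z0)&(q[:,2]<z0+.1)]
                if len(w)>20: print("   z%.2f"%z0,len(w),np.percentile(w[:,:2],[2,98],axis=0).round(3).tolist())
# lid centre: light pixels at lid height
lid=(v>125)&(v<197)&(u>265)&(u<345)&(W[...,2]>.036)&(g>110)
(c,r)=cv2.minEnclosingCircle(W[lid][:,:2].astype(np.float32));print("lid circle",c,r)
T=[]
m=(v>125)&(v<197)&(u>265)&(u<345)&(W[...,2]>.05)
n,l,s,cc=cv2.connectedComponentsWithStats(m.astype(np.uint8))
for i in range(1,n):
    if s[i,4]>10: T.append(W[l==i].mean(0));print("raised",s[i,4],T[-1])
T=np.array(T)
a=np.arctan2(T[:,1]-c[1],T[:,0]-c[0])
if len(T)==3:
    # dark/raised centroid model
    f=least_squares(lambda q:np.concatenate([T[i,:2]-q[:2]-.052*np.array([np.cos(q[2]+j),np.sin(q[2]+j)]) for i,j in enumerate(np.round((a-a[0])/(2*np.pi/3))*(2*np.pi/3))]),[*c,a[0]])
    print(f.x,f.fun.reshape(-1,2))
print(np.degrees(a))
E
```

```text
top [    0     0   640   204 40663] [[0.54, -0.273, 0.232], [0.663, 0.194, 0.718]]
   z0.12 336 [[0.57, -0.259], [0.63, -0.213]]
   z0.22 1356 [[0.54, -0.313], [0.64, -0.217]]
   z0.32 1826 [[0.559, -0.294], [0.641, -0.242]]
   z0.42 1433 [[0.559, -0.25], [0.641, -0.242]]
   z0.52 3849 [[0.54, -0.272], [0.653, -0.183]]
   z0.62 31783 [[0.541, -0.193], [0.663, 0.186]]
   z0.72 80 [[0.606, -0.186], [0.634, -0.184]]
top [   0   47   26  117 2357] [[0.634, 0.606, 0.121], [0.86, 0.621, 0.181]]
   z0.12 2357 [[0.637, 0.606], [0.857, 0.62]]
top [287 398  28   2  47] [[0.186, -0.01, 0.228], [0.198, 0.036, 0.254]]
   z0.22 47 [[0.188, -0.009], [0.197, 0.035]]
side [  113     0   145   278 25141] [[0.565, -0.325, 0.142], [0.646, -0.231, 0.487]]
   z0.12 2917 [[0.584, -0.318], [0.639, -0.223]]
   z0.22 5633 [[0.566, -0.326], [0.646, -0.236]]
   z0.32 8550 [[0.567, -0.325], [0.646, -0.245]]
   z0.42 8041 [[0.567, -0.325], [0.646, -0.245]]
side [  457     0   135   135 12841] [[0.64, 0.606, 0.124], [0.869, 0.732, 0.44]]
   z0.12 3338 [[0.644, 0.607], [0.869, 0.714]]
   z0.22 3892 [[0.644, 0.607], [0.869, 0.717]]
   z0.32 4538 [[0.643, 0.607], [0.868, 0.717]]
   z0.42 1073 [[0.649, 0.606], [0.868, 0.718]]
lid circle (0.6090517640113831, 0.003781120991334319) 0.09256700426340103
raised 91 [ 0.69536577 -0.00178985  0.05503449]
raised 94 [ 0.62064488 -0.05120645  0.05533465]
raised 96 [0.61510407 0.03830875 0.05521907]
[ 0.64370491 -0.00489585  0.0609351 ] [[-2.42629957e-04 -6.06596233e-05]
 [ 1.49306971e-04  2.22469988e-04]
 [ 9.33229858e-05 -1.61810365e-04]]
[ -3.69292106 -78.09459432  80.05769371]
```

Fit: the tub's centre is (0.644, −0.005). The tabs are at (0.695, −0.002), (0.621, −0.051) and (0.615, 0.038), all at z = 0.055, with a 0.2 mm residual against the 52 mm / 120° model. A column at x 0.54–0.65, y −0.33…−0.22 has to be avoided. I'll retract, close the claw, and swing at a radius of about 0.43.

Request:
move_arm(
  plan=[
    {"linear":[3,-4,0],"delta_rot":[0,0,-0.06],"claw":255},
    {"linear":[3,-4,0],"delta_rot":[0,0,-0.06],"claw":255},
    {"linear":[3,-4,0],"delta_rot":[0,0,-0.06],"claw":255},
    {"linear":[3,-4,0],"delta_rot":[0,0,-0.07],"claw":255},
    {"linear":[3,-4,0],"delta_rot":[0,0,-0.07],"claw":255},
  ],
)

```text
t: 0.6
tool_pos: [0.2157, -0.3672, 0.2309]
tool_rot: [-3.02, -0.863, -0.0]
force: [1.0, -0.3, 0.5]
gripper_width: 0.0125
gripper_force: 0.0
```

Request:
move_arm(
  plan=[
    {"linear":[4.8,0,0],"delta_rot":[0,0,-0.11],"claw":255},
    {"linear":[4.8,0,0],"delta_rot":[0,0,-0.11],"claw":255},
    {"linear":[4.8,0,0],"delta_rot":[0,0,-0.11],"claw":255},
    {"linear":[4.8,0,0],"delta_rot":[0,0,-0.11],"claw":255},
    {"linear":[4.8,0,0],"delta_rot":[0,0,-0.11],"claw":255},
  ],
)

```text
t: 1.1
tool_pos: [0.3863, -0.202, 0.2313]
tool_rot: [2.671, 1.653, 0.0]
force: [1.0, 0.0, -0.2]
gripper_width: 0.0002
gripper_force: 0.0
```

Request:
move_arm(
  plan=[
    {"linear":[4.2,0,0],"delta_rot":[0,0,-0.09],"claw":255},
    {"linear":[4.2,0,0],"delta_rot":[0,0,-0.09],"claw":255},
    {"linear":[4.2,0,0],"delta_rot":[0,0,-0.09],"claw":255},
    {"linear":[4.2,0,0],"delta_rot":[0,0,-0.09],"claw":255},
    {"linear":[4.2,0,0],"delta_rot":[0,0,-0.09],"claw":255},
  ],
)

```text
t: 1.6
tool_pos: [0.4443, -0.002, 0.2312]
tool_rot: [2.236, 2.207, 0.0]
force: [0.5, -0.5, 0.0]
gripper_width: 0.0002
gripper_force: 0.0
```

Request:
move_arm(
  plan=[
    {"linear":[0,5,0],"delta_rot":[0,0,0],"claw":255},
    {"linear":[0,5,0],"delta_rot":[0,0,0],"claw":255},
    {"linear":[0,5,0],"delta_rot":[0,0,0],"claw":255},
    {"linear":[0,5,0],"delta_rot":[0,0,0],"claw":255},
    {"linear":[0,0,0],"delta_rot":[0,0,0],"claw":255},
  ],
)

```text
t: 2.1
tool_pos: [0.649, -0.0071, 0.2298]
tool_rot: [2.239, 2.202, 0.002]
force: [1.1, -0.9, -0.5]
gripper_width: 0.0001
gripper_force: 0.0
```

Request:
move_arm(
  plan=[
    {"linear":[0.6,4.4,0],"delta_rot":[0,0,0],"claw":255},
    {"linear":[0,0,4],"delta_rot":[0,0,0],"claw":255},
    {"linear":[0,0,5],"delta_rot":[0,0,0],"claw":255},
    {"linear":[0,0,5],"delta_rot":[0,0,0],"claw":255},
    {"linear":[0,0,0],"delta_rot":[0,0,0],"claw":255},
  ],
)

```text
t: 2.6
tool_pos: [0.6821, -0.0018, 0.0838]
tool_rot: [-2.234, -2.196, 0.015]
force: [-0.8, 0.1, -0.1]
gripper_width: -0.0001
gripper_force: 0.0
```

```bash
python3 - <<'E'
from h import *
p,d=capture("side");cv2.imwrite("pics/s1.png",cv2.resize(p[150:290,240:400,::-1],None,fx=4,fy=4,interpolation=cv2.INTER_CUBIC))
o=get_obs();print(o["tool_pos"],o["tool_rot"],o["force"],o["qvel"].round(3))
print((proj("side",[o["tool_pos"],[.6954,-.0018,.055],[.6206,-.0512,.055],[.6151,.0383,.055]])-[240,150])*4)
E
```

```text
[ 0.68490905 -0.00184315  0.08813382] [-2.23631324 -2.19860973  0.00860855] [0.72827667 0.32753348 0.61738004] [ 0.    -0.072 -0.076  0.001  0.026  0.001]
[[469.16983425 285.54273263]
 [482.25179404 347.99337405]
 [301.76278521 337.72625693]
 [395.51468708 255.83663327]]
```

View pics/s1.png

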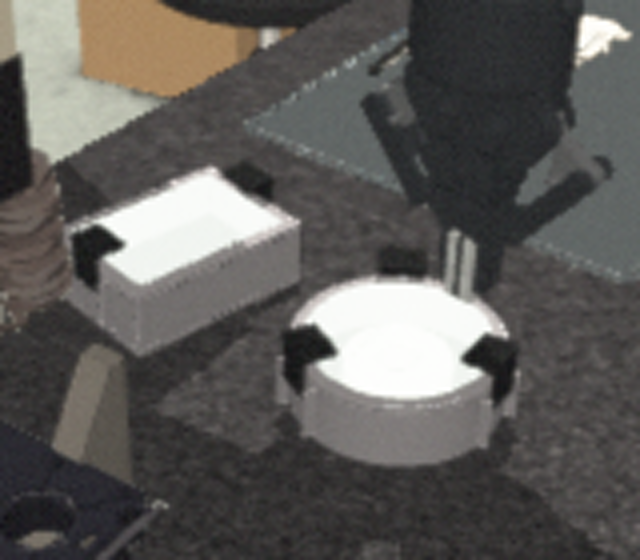

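The tool tip is at crop pixel (465,290). The tabs are at (490,355), (300,350) and (400,262), within about 2 mm of where my fit projects them. I'll let the arm settle, then descend on tab 1.

Request:
move_arm(
  plan=[
    {"linear":[0,0,0],"delta_rot":[0,0,0],"claw":255},
    {"linear":[0,0,1.5],"delta_rot":[0,0,0],"claw":255},
    {"linear":[0,0,1],"delta_rot":[0,0,0],"claw":255},
    {"linear":[0,0,0],"delta_rot":[0,0,0],"claw":255},
    {"linear":[0,0,0],"delta_rot":[0,0,0],"claw":255},
  ],
)

```text
t: 3.15
tool_pos: [0.6881, -0.0019, 0.0665]
tool_rot: [2.24, 2.202, -0.0]
force: [0.4, 0.1, -0.3]
gripper_width: -0.0002
gripper_force: 0.0
```

Request:
move_arm(
  plan=[
    {"linear":[0,0.5,0],"delta_rot":[0,0,0],"claw":255},
    {"linear":[0,0,0.5],"delta_rot":[0,0,0],"claw":255},
    {"linear":[0,0,0.4],"delta_rot":[0,0,0],"claw":255},
    {"linear":[0,0,0.4],"delta_rot":[0,0,0],"claw":255},
    {"linear":[0,0,0],"delta_rot":[0,0,0],"claw":255},
  ],
)

```text
t: 3.65
tool_pos: [0.6929, -0.0019, 0.0527]
tool_rot: [-2.24, -2.202, 0.001]
force: [0.1, 0.4, 0.1]
gripper_width: -0.0002
gripper_force: 0.0
```

Request:
move_arm(
  plan=[
    {"linear":[0,0,0.2],"delta_rot":[0,0,0],"claw":255},
    {"linear":[0,0,0.2],"delta_rot":[0,0,0],"claw":255},
    {"linear":[0,0,0.2],"delta_rot":[0,0,0],"claw":255},
    {"linear":[0,0,0],"delta_rot":[0,0,0],"claw":255},
    {"linear":[0,0,0],"delta_rot":[0,0,0],"claw":255},
  ],
)

```text
t: 4.15
tool_pos: [0.693, -0.002, 0.0471]
tool_rot: [-2.24, -2.202, 0.0]
force: [-0.2, -0.2, 1.9]
gripper_width: 0.0003
gripper_force: 0.8
```

Request:
move_arm(
  plan=[
    {"linear":[0,0,0.2],"delta_rot":[0,0,0],"claw":255},
    {"linear":[0,0,0.1],"delta_rot":[0,0,0],"claw":255},
    {"linear":[0,0,0.1],"delta_rot":[0,0,0],"claw":255},
    {"linear":[0,0,0],"delta_rot":[0,0,0],"claw":255},
    {"linear":[0,0,0],"delta_rot":[0,0,0],"claw":255},
  ],
)

```text
t: 4.65
tool_pos: [0.6931, -0.0019, 0.0449]
tool_rot: [2.24, 2.202, 0.0]
force: [-7.3, 0.7, 17.8]
gripper_width: -0.0002
gripper_force: 8.9
```

Request:
move_arm(
  plan=[
    {"linear":[0,0,-3.5],"delta_rot":[0,0,0],"claw":255},
    {"linear":[-1.6,-2.4,0],"delta_rot":[0,0,0],"claw":255},
    {"linear":[-1.6,-2.3,0],"delta_rot":[0,0,0],"claw":255},
    {"linear":[-1.6,-2.3,0],"delta_rot":[0,0,0],"claw":255},
    {"linear":[0,0,0],"delta_rot":[0,0,0],"claw":255},
  ],
)

```text
t: 5.15
tool_pos: [0.6191, -0.0501, 0.0776]
tool_rot: [-2.24, -2.2, 0.004]
force: [-0.2, 0.7, 0.1]
gripper_width: -0.0002
gripper_force: 0.0
```

```bash
cat > chk.py <<'E'
from h import *
import sys
p,d=capture("side");cv2.imwrite(f"pics/{sys.argv[1]}.png",cv2.resize(p[150:290,240:400,::-1],None,fx=4,fy=4,interpolation=cv2.INTER_CUBIC))
o=get_obs();print(o["tool_pos"],o["tool_rot"],o["force"])
E
python3 chk.py s2
```

```text
[ 0.62119893 -0.04948385  0.07805316] [-2.24139018e+00 -2.20050298e+00  7.79675300e-04] [-0.33084549 -0.21157769  0.59181946]
```

View pics/s2.png

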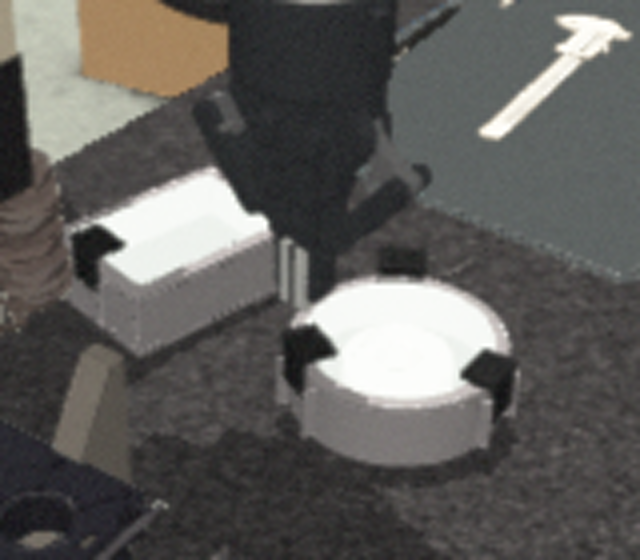

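Tab 1, at (490,370), is now lower, and the tub hasn't shifted. The tool stands over tab 2, so I'll press it.

Request:
move_arm(
  plan=[
    {"linear":[0,0,1.5],"delta_rot":[0,0,0],"claw":255},
    {"linear":[0,0,0.6],"delta_rot":[0,0,0],"claw":255},
    {"linear":[0,0,0.3],"delta_rot":[0,0,0],"claw":255},
    {"linear":[0,0,0.3],"delta_rot":[0,0,0],"claw":255},
    {"linear":[0,0,0.2],"delta_rot":[0,0,0],"claw":255},
  ],
)

```text
t: 5.7
tool_pos: [0.6225, -0.0483, 0.0491]
tool_rot: [-2.24, -2.202, -0.0]
force: [-0.5, 2.1, 6.2]
gripper_width: -0.0001
gripper_force: 2.4
```

Request:
move_arm(
  plan=[
    {"linear":[0,0,0.2],"delta_rot":[0,0,0],"claw":255},
    {"linear":[0,0,0.2],"delta_rot":[0,0,0],"claw":255},
    {"linear":[0,0,0.1],"delta_rot":[0,0,0],"claw":255},
    {"linear":[0,0,0.1],"delta_rot":[0,0,0],"claw":255},
    {"linear":[0,0,0],"delta_rot":[0,0,0],"claw":255},
  ],
)

```text
t: 6.2
tool_pos: [0.6226, -0.0484, 0.0449]
tool_rot: [2.24, 2.202, 0.001]
force: [-6.0, 5.1, 19.3]
gripper_width: -0.0003
gripper_force: 9.8
```

Request:
move_arm(
  plan=[
    {"linear":[0,0,-3.5],"delta_rot":[0,0,0],"claw":255},
    {"linear":[2.9,-0.3,0],"delta_rot":[0,0,0],"claw":255},
    {"linear":[2.8,-0.3,0],"delta_rot":[0,0,0],"claw":255},
    {"linear":[2.8,-0.2,0],"delta_rot":[0,0,0],"claw":255},
    {"linear":[0,0,0],"delta_rot":[0,0,0],"claw":255},
  ],
)

```text
t: 6.7
tool_pos: [0.6155, 0.0387, 0.0781]
tool_rot: [-2.238, -2.205, -0.0]
force: [-0.6, 0.1, 0.9]
gripper_width: -0.0006
gripper_force: 0.0
```

```bash
python3 chk.py s3
```

```text
[0.61559693 0.03738311 0.07805977] [ 2.23741519e+00  2.20494838e+00 -3.56958066e-04] [ 0.90014783 -0.95394233  0.12243235]
```

View pics/s3.png

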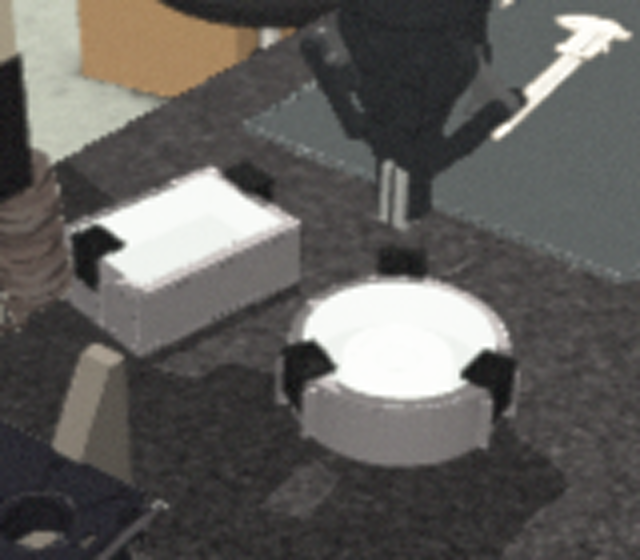

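Tabs 1 (490,370) and 2 (305,370) are down. Tab 3 (400,262) is directly under the tool and the tub hasn't moved.

Request:
move_arm(
  plan=[
    {"linear":[0,0,1.5],"delta_rot":[0,0,0],"claw":255},
    {"linear":[0,0,0.6],"delta_rot":[0,0,0],"claw":255},
    {"linear":[0,0,0.3],"delta_rot":[0,0,0],"claw":255},
    {"linear":[0,0,0.3],"delta_rot":[0,0,0],"claw":255},
    {"linear":[0,0,0.2],"delta_rot":[0,0,0],"claw":255},
  ],
)

```text
t: 7.25
tool_pos: [0.6152, 0.0356, 0.0489]
tool_rot: [-2.24, -2.202, 0.002]
force: [-3.1, -3.2, 5.3]
gripper_width: 0.0001
gripper_force: 2.4
```

Request:
move_arm(
  plan=[
    {"linear":[0,0,0.2],"delta_rot":[0,0,0],"claw":255},
    {"linear":[0,0,0.2],"delta_rot":[0,0,0],"claw":255},
    {"linear":[0,0,0.1],"delta_rot":[0,0,0],"claw":255},
    {"linear":[0,0,0.1],"delta_rot":[0,0,0],"claw":255},
    {"linear":[0,0,0],"delta_rot":[0,0,0],"claw":255},
  ],
)

```text
t: 7.75
tool_pos: [0.6159, 0.0362, 0.0449]
tool_rot: [2.24, 2.202, 0.0]
force: [-7.7, -3.4, 20.5]
gripper_width: 0.0
gripper_force: 10.3
```

Tab 3 reached its stop. I'll lift clear, move back, and check from above.

Request:
move_arm(
  plan=[
    {"linear":[0,0,-3],"delta_rot":[0,0,0],"claw":255},
    {"linear":[0,0,-4],"delta_rot":[0,0,0],"claw":255},
    {"linear":[0,0,-4],"delta_rot":[0,0,0],"claw":255},
    {"linear":[0,0,-4],"delta_rot":[0,0,0],"claw":255},
    {"linear":[0,0,0],"delta_rot":[0,0,0],"claw":255},
  ],
)

```text
t: 8.25
tool_pos: [0.6197, 0.037, 0.1993]
tool_rot: [2.235, 2.198, 0.013]
force: [0.2, -0.1, 0.3]
gripper_width: 0.0003
gripper_force: 0.0
```

Request:
move_arm(
  plan=[
    {"linear":[0,-4.5,0],"delta_rot":[0,0,0],"claw":255},
    {"linear":[0,-4.5,0],"delta_rot":[0,0,0],"claw":255},
    {"linear":[0,-4.5,0],"delta_rot":[0,0,0],"claw":255},
    {"linear":[0,-4.5,0],"delta_rot":[0,0,0],"claw":255},
    {"linear":[0,0,0],"delta_rot":[0,0,0],"claw":255},
  ],
)

```text
t: 8.75
tool_pos: [0.4298, 0.0395, 0.1919]
tool_rot: [-2.237, -2.2, 0.005]
force: [0.4, 0.7, 0.3]
gripper_width: -0.0003
gripper_force: 0.0
```

```bash
python3 chk.py s4; python3 - <<'E'
from h import *
p,d=capture("top");W=cloud("top",d)
for t in([.6954,-.0018],[.6206,-.0512],[.6151,.0383]):
    k=np.hypot(W[...,0]-t[0],W[...,1]-t[1])<.007
    print(k.sum(),np.median(W[k][:,2]) if k.any() else None)
ds=capture("side")[1];S=cloud("side",ds)
for t in([.6954,-.0018],[.6206,-.0512],[.6151,.0383]):
    k=np.hypot(S[...,0]-t[0],S[...,1]-t[1])<.007
    print("side",k.sum(),np.median(S[k][:,2]))
E
```

```text
[0.433527   0.03967192 0.19281759] [-2.23931426e+00 -2.20251038e+00  2.35292889e-04] [ 0.85686887 -0.55284516 -0.2200605 ]
27 0.04522931727990098
28 0.04523633115550241
24 0.04620341145183665
side 22 0.04566245662013865
side 35 0.0448342681935433
side 19 0.04580366614173381
```

View pics/s4.png

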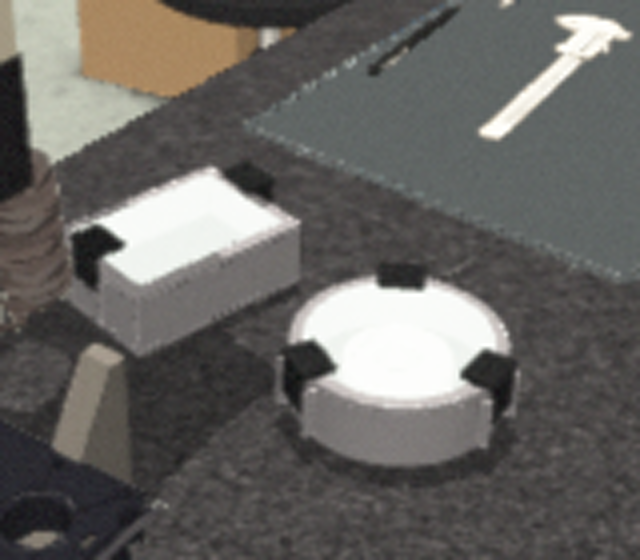

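All three tabs, at (490,370), (305,370) and (402,275), are down at z ≈ 0.045. The case is untouched, with its tabs still up, so I'm handing in.

```bash
python3 -c "
from bench import *
print(close_job())"
```

```text
the job is handed in; nothing more can be done
None
```

All three tabs on the round tub are pressed fully home (tops about 45 mm above the plate, 18–21 N at each stop); the tub is standing on the plate, the rectangular case was not touched, and the job was handed in at about 9 s.

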